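# Shift the turntable gearbox to the green slot

### The job

Set the decorating turntable to its green speed: push the black-balled selector lever with the fingers through the gate, along its own slot to the neutral cross channel, across to the column of the green dot, then fully home in the slot with the green dot at its end, without running it home at the yellow, blue or red dot on the way. Only push the lever, gently and without pinching it or forcing it against the gate, and finish clear of it. Leave the paint tin, the glue bottle and the roll of tape where they are.

Things in the scene. Friction and masses are not known exactly. Their poses are not given: they have to be found in the camera images.
- gearbox: Fixed green gearbox, 200 (x) by 190 (y) mm, with an aluminium gate plate on top. Joined to its +y side, centred 235 mm away, is a steel turntable (112 mm radius) carrying a moss-trimmed wooden disc, about 125 mm high. Origin: on the bench under the centre of the gate; z up
- gate (a point): Centre of the gate at the plate's top, 110 mm above the bench, axes as the gearbox. Cut through the plate: a cross channel along y, 20 mm wide and 78 mm long, and three columns along x at y = -30, 0, +30 mm, 18 mm wide, ending at x = -36 and +36 mm: six slots. Round-ended tongues between the columns guide the lever in. White dots mark the middle slots, coloured ones the corner slots
- lever: Selector lever: 10 mm steel stem with a black ball. Origin: its pivot, 80 mm below the gate's centre; z runs up the stem. It tilts along x and y, is stopped by the gate's edges and stays where it is left (dry friction, about 2 N at the ball moves it). It starts somewhere along the middle column, in either slot or near neutral
- knob (a point): Centre of the black ball (34 mm diameter), 160 mm up the stem: 190 mm above the bench with the lever upright, about 170 mm in a corner slot. It moves about twice as far as the stem in the gate: some 58 mm from upright to the end of a middle slot, 56 mm from neutral across to an outer column, then 54 mm along x to the end of a corner slot
- stem (a point): Point on the stem's axis 91 mm up from the pivot, level with the plate's top when the lever is home in a corner slot; there it stands at about (+-31, +-30) mm in the gearbox frame, 21 mm from the slot's dot
- dot_green: The wanted slot: green plastic dot, 22 mm across, 2 mm thick, fixed on the gate plate beyond the outer end of one of the four corner slots (which one differs from start to start). Origin: centre of its underside, on the plate's top, 16 mm beyond the end of its slot on the slot's centre line, i.e. at (+-52, +-30) mm in the gearbox frame
- dot_yellow: Yellow plastic dot, 22 mm across, 2 mm thick, fixed on the gate plate beyond the outer end of one of the four corner slots (which one differs from start to start). Origin: centre of its underside, on the plate's top, 16 mm beyond the end of its slot on the slot's centre line, i.e. at (+-52, +-30) mm in the gearbox frame
- dot_blue: Blue plastic dot, 22 mm across, 2 mm thick, fixed on the gate plate beyond the outer end of one of the four corner slots (which one differs from start to start). Origin: centre of its underside, on the plate's top, 16 mm beyond the end of its slot on the slot's centre line, i.e. at (+-52, +-30) mm in the gearbox frame
- dot_red: Red plastic dot, 22 mm across, 2 mm thick, fixed on the gate plate beyond the outer end of one of the four corner slots (which one differs from start to start). Origin: centre of its underside, on the plate's top, 16 mm beyond the end of its slot on the slot's centre line, i.e. at (+-52, +-30) mm in the gearbox frame
- tin: Loose paint tin, 74 mm across, 90 mm high, full; origin at the centre of its underside; stands beside the gearbox. Not to be disturbed
- glue: Loose white glue bottle with orange cap, 52 mm across, 120 mm high; origin at the centre of its underside; stands behind the gearbox. Not to be disturbed
- tape: Loose roll of yellow tape lying flat on the bench, 100 mm across, 25 mm high, hole 76 mm; origin at the centre of its underside; lies near the gearbox's -x, -y corner. Not to be disturbed

How it is judged:
At the end, for the whole second after the job is handed in: the lever stands at rest, home in the green-dotted slot: its stem within 25 mm (horizontally) of the green dot's centre, i.e. within about 4 mm of the slot's end (horizontal distance between stem and dot_green below 0.025 m and angular speed of lever below 0.05 rad/s); the robot touches nothing.
It fails at once if the lever is run home at another coloured dot (stem within 25 mm of it) (horizontal distance between stem and dot_yellow below 0.025 m or horizontal distance between stem and dot_blue below 0.025 m or horizontal distance between stem and dot_red below 0.025 m).
It fails at once if the lever is pinched or forced: more than 35 N between fingers and lever (contact force between the fingers and lever above 35 N).
It fails at once if the paint tin is shifted or lifted by more than 20 mm (distance of tin from where it was at the start of the episode above 0.02 m).
It fails at once if the glue bottle is shifted or lifted by more than 20 mm (distance of glue from where it was at the start of the episode above 0.02 m).
It fails at once if the tape roll is shifted or lifted by more than 20 mm (distance of tape from where it was at the start of the episode above 0.02 m).
It also fails if it takes over 45 s, if anything falls off the work surface, if the arm or the gripper's body presses on something with over 40 N, if the wrist force passes 120 N, or if a joint passes its speed limit or range.

### The arm

A 7-joint arm with a two-finger parallel gripper is mounted at the origin on the work surface. World frame = base frame: x ahead of the robot, y to its left, z up, the work surface at z = 0. Lengths are in m, angles in rad, forces in N, time in s.
With the tool pointing down it reaches from about 0.4 to 0.85 m from the base axis. Payload 10.4 kg.
Tool frame: the origin (TCP) lies at the very end of the fingers, on their centre line; the grasp point (between the pads) lies 19 mm behind it; x points along the fingers, z is the direction in which the jaws open and shut, and the axes are right-handed (so a half turn about x gives the same grasp; the last joint's range is limited). The gripper opens to 85 mm and grips with 20 to 120 N. Pads are 22 mm wide; open, the fingers measure 114 mm over their backs; the gripper's body (76 mm by 85 mm) begins 54 mm behind the grasp point. The pads swing forward as they close: fully open they stand 13 mm farther back than shut.
Start: joints at [-1.162, 0.332, -0.065, 1.46, 0.022, 1.35, -0.088], TCP at [0.262, 0.568, 0.231] pointing down, gripper open.
Joint ranges: [-2.6, 2.6], [-0.5, 2.12], [-1.47, 1.34], [0.16, 2.42], [-1.27, 4.41], [0.06, 2.06], [-2.6, 2.6]. Speed limits (rad/s): [2.22, 2.22, 2.79, 2.79, 3.14, 3.14, 3.14].

### API

Orientations are given as a unit quaternion [x, y, z, w].
In Python, from workcell import get_obs, camera, camera_info, hand_in gives the robot as it stands.
- The arm moves only by the tool move_arm, never from a script. Its argument "motion" is text: rows parted by semicolons, each of 4 numbers parted by spaces: the shift along the world's x, y, z in m, then the turn about the world's z in rad. In form: tx ty tz spin; .... A call has 1 to 10 rows; each row is the pose to reach, as a shift and turn from the pose commanded when the call began; what a row does not reach only later rows make up. A row lasts 1/8 s, in which the tool goes at most 62.5 mm and 10.7 degrees, less where a joint would pass 70% of its speed; a pose out of reach is approached as far as the arm can. A call with a gripper value outside its range is refused whole. "grip" is the opening, from 0 (shut) to 1 (fully open), set as the call begins (left out, the last holds). The fingers move at their own pace and stop on an object; "force" is the grip in N (left out, the last holds). Time passes only in rows, so rows that repeat a pose let the fingers close. It gives the time, the measured TCP pose, the force and the opening at its end, in the units of the state.
- get_obs(): the state, without advancing time (a new reading comes with each control period).
- camera(name): name is "side" or "top"; returns (picture, depth): 384x512x3 uint8, red, green, blue; 384x512 float32, m along the optical axis (not along the pixel's ray), 0 where there is no reading.
- camera_info(name): a dict with "camera_matrix" (3x3 intrinsics, pixels), "eye" and "attitude" of the camera in the world. Camera axes: x right, y up, looking along -z (the intrinsics and any distortion apply to the point x, -y, -z); pixel columns grow to the right and rows downward; lengths in m; the calibration is good to about 2 mm. A picture is of the moment at which its call begins. camera_info takes no time and is no camera call.
- hand_in(): hands the job in, once; it reports no verdict.
The state is a dict: "clock": time; "joint_pos": joint angles; "joint_velocities": joint speeds; "tau": joint torques, N m; "position": TCP position; "ee_rot": TCP orientation; "ft_force": force on the tool from outside, world axes, zero at the start; "torque": the same for the moment, N m; "grip_width": opening from 0.0 (shut) to 1.0 (fully open).
Only numpy, scipy, OpenCV 4.12 (cv2) and the standard library are available. Lean on these libraries where they do the work, as an engineer would, in place of code of your own. Each camera call takes 0.05 s, during which the arm holds its last target.

## Working session

There is one attempt and no reset: what is moved stays moved. The work goes in short steps, Python scripts to look and compute and a tool call to move; the robot and the scene stay as the last step left them, time stands still between calls to the robot, and variables do not carry over. Pictures are saved under pics/ and viewed, and the job is handed in when it is done.

Besides the shell and the picture viewer there is one more tool, called after "Call:" as name(argument=value, ...), one argument or row to a line, values as JSON. move_arm: Moves the arm, as the interface text tells. Its arguments: {"type":"object","properties":{"motion":{"type":"string"},"grip":{"type":"number"},"force":{"type":"number"}},"required":["motion"]}

```bash
mkdir -p pics; ls
python3 - <<'E'
from workcell import *
import cv2,numpy as np
for n in("top","side"):
    p,d=camera(n); cv2.imwrite(f"pics/{n}0.png",p[:,:,::-1]); np.savez(f"pics/{n}0.npz",p=p,d=d); print(n,camera_info(n))
print(get_obs())
E
```

```text
pics
top {'camera_matrix': array([[393.31898527,   0.        , 258.65976972],
       [  0.        , 393.31898527, 194.24879304],
       [  0.        ,   0.        ,   1.        ]]), 'eye': array([ 0.40160276, -0.06983911,  0.83787538]), 'attitude': array([ 0.0601373 , -0.06637281, -0.70127745,  0.70723977])}
side {'camera_matrix': array([[431.14679773,   0.        , 251.09311734],
       [  0.        , 431.14679773, 190.63585831],
       [  0.        ,   0.        ,   1.        ]]), 'eye': array([0.50789089, 0.51421294, 0.60018734]), 'attitude': array([-0.01350135,  0.43634937,  0.89961686, -0.01031685])}
{'clock': 0.1, 'joint_pos': array([-1.16158709,  0.33280219, -0.0647125 ,  1.46084347,  0.02159089,
        1.34987969, -0.08851776]), 'joint_velocities': array([-0.00075161, -0.0024826 ,  0.00017046, -0.00072325,  0.0005094 ,
        0.00140355,  0.00110749]), 'tau': array([ 1.52654342e-03, -6.26740766e+01,  4.91607701e-02, -3.92437184e+01,
        1.63089484e-02,  6.75598771e-03, -2.57774559e-05]), 'position': array([0.2614286 , 0.56734091, 0.23060618]), 'ee_rot': array([-0.3815274 ,  0.5958652 ,  0.38103086,  0.59514451]), 'ft_force': array([-0.16738051, -0.666306  ,  0.47942399]), 'torque': array([0.10686238, 0.02056757, 0.02175848]), 'grip_width': 1.0018129440732393}
```

View pics/top0.png

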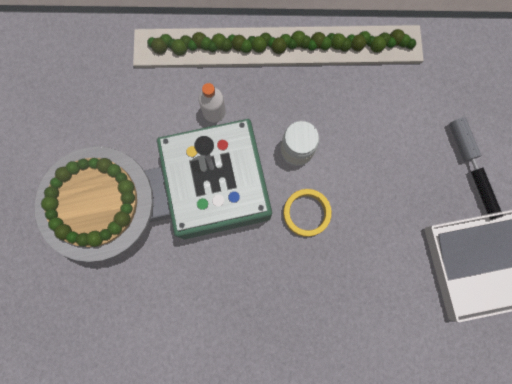

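View pics/side0.png

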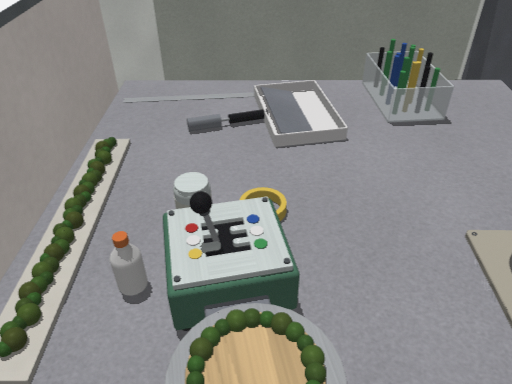

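Top view: the ball at (204,146) stands in the middle slot on the yellow/red side. The green dot is at (202,204), blue (234,197), yellow (192,152) and red (223,145). Next I'll measure these.

```bash
cat > h.py <<'E'
import numpy as np,cv2
from workcell import *
from scipy.spatial.transform import Rotation as R
def ray(n,u,v):
    i=camera_info(n);K=i["camera_matrix"]
    d=np.array([(u-K[0,2])/K[0,0],-(v-K[1,2])/K[1,1],-1.])
    return i["eye"],R.from_quat(i["attitude"]).as_matrix()@d
def plane(n,u,v,z):
    e,d=ray(n,u,v);return e+d*(z-e[2])/d[2]
def tri(u1,v1,u2,v2):
    (e1,d1),(e2,d2)=ray("top",u1,v1),ray("side",u2,v2)
    s=np.linalg.lstsq(np.c_[d1,-d2],e2-e1,rcond=None)[0]
    a,b=e1+d1*s[0],e2+d2*s[1];return (a+b)/2,np.linalg.norm(a-b)
def dots(n,p,box):
    h=cv2.cvtColor(p,cv2.COLOR_RGB2HSV);x0,y0,x1,y1=box
    out={}
    for c,(a,b) in dict(green=(50,85),yellow=(18,32),blue=(105,130),red=(0,6)).items():
        m=cv2.inRange(h,(a,150,90),(b,255,255)); k=np.zeros_like(m);k[y0:y1,x0:x1]=m[y0:y1,x0:x1]
        N,l,s,ce=cv2.connectedComponentsWithStats(k)
        if N>1:
            j=1+np.argmax(s[1:,4]); out[c]=(ce[j],s[j,4])
    return out
def ball(n,p,box):
    x0,y0,x1,y1=box
    g=p.max(2);m=(g<40).astype(np.uint8);k=np.zeros_like(m);k[y0:y1,x0:x1]=m[y0:y1,x0:x1]
    k=cv2.morphologyEx(k,cv2.MORPH_OPEN,cv2.getStructuringElement(cv2.MORPH_ELLIPSE,(11,11)))
    N,l,s,ce=cv2.connectedComponentsWithStats(k)
    return [(ce[j],s[j]) for j in range(1,N)]
E
python3 - <<'E'
from h import *
for n,b in(("top",(175,130,250,215)),("side",(165,180,290,270))):
    p=np.load(f"pics/{n}0.npz")["p"]
    for c,(ce,a) in dots(n,p,b).items(): print(n,c,ce,a,plane(n,*ce,.112))
    print(ball(n,p,b))
    h=cv2.resize(p[b[1]-20:b[3]+20,b[0]-20:b[2]+20],None,fx=5,fy=5)[:600]; cv2.imwrite(f"pics/{n}z.png",h[:,:,::-1])
for nm,a,b,z in (("glue",208,90,.12),("tin",302,133,.09),("tape",308,213,.025)): print(nm,plane("top",a,b,z))
E
```

```text
top yellow [191.23333333 150.66666667] 30 [0.61650795 0.05371863 0.112     ]
top red [222.25       144.42857143] 56 [ 0.62953153 -0.00519355  0.112     ]
[]
side yellow [268.3032491  197.24187726] 277 [ 0.50270938 -0.08612271  0.112     ]
side blue [252.52238806 218.6119403 ] 67 [ 0.52942165 -0.02856669  0.112     ]
side red [191.17333333 227.50666667] 75 [ 0.6303982  -0.00523535  0.112     ]
[(array([200.51265823, 203.2056962 ]), array([191, 194,  20,  20, 316], dtype=int32))]
glue [0.73686327 0.02445067 0.12      ]
tin [ 0.66178181 -0.16127637  0.09      ]
tape [ 0.51007364 -0.17964602  0.025     ]
```

View pics/topz.png

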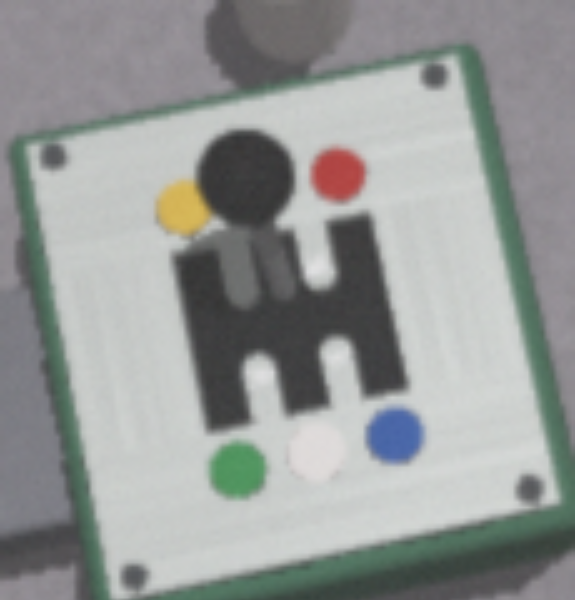

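View pics/sidez.png

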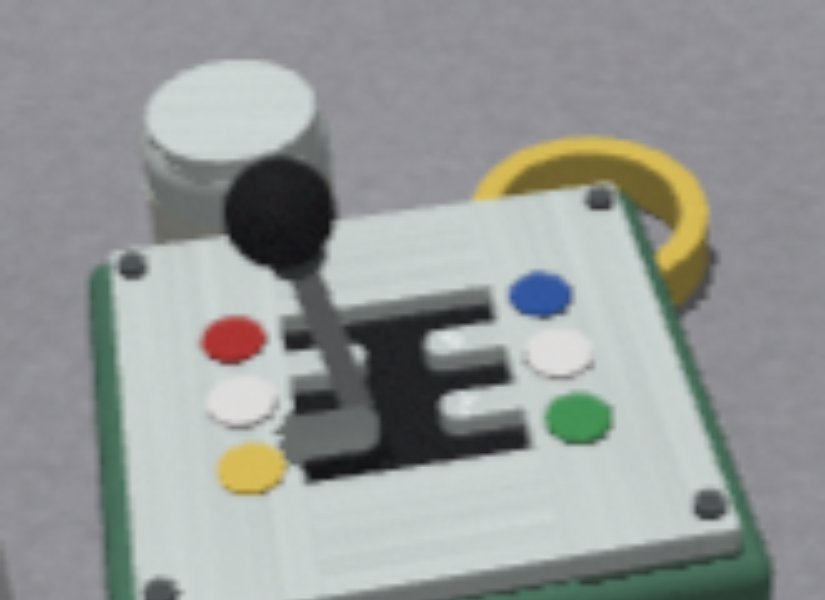

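The zooms show the lever leaning towards the yellow/red side in the middle column. Green is in the same column as yellow, at the opposite end. I'll triangulate from the zoom pixels.

Run:
```python
from h import *
T=lambda u,v:(155+u/5-.4,110+v/5-.4); S=lambda u,v:(145+u/5-.4,160+v/5-.4)
D={}
for c,t,s in(("green",(238,469),(578,418)),("blue",(395,435),(540,295)),("red",(338,174),(233,340)),("yellow",None,(250,468))):
    b=plane("side",*S(*s),.112); a=plane("top",*T(*t),.112) if t else b
    D[c]=(a+b)/2;print(c,a,b)
c=(D["red"]+D["green"])/2; c2=(D["blue"]+D["yellow"])/2; print("centre",c,c2)
x=D["red"]-D["blue"]+D["yellow"]-D["green"]; yaw=np.arctan2(x[1],x[0]);print("x-dir yaw (toward red/yellow)",np.degrees(yaw),np.linalg.norm(x)/2)
y=D["green"]-D["blue"];print(np.degrees(np.arctan2(y[1],y[0])))
k,e=tri(*T(246,178),*S(280,214));print("ball",k,e)
c=(c+c2)/2
ex=np.array([np.cos(yaw),np.sin(yaw)]);ey=np.array([-ex[1],ex[0]])
d=(k-c)[:2];print("ball in gate",d@ex,d@ey)
for n,(a,b) in dict(glue=(.737,.024),tin=(.662,-.161),tape=(.51,-.18)).items():
    q=np.array([a,b])-c[:2];print(n,q@ex,q@ey)
print(R.from_quat(get_obs()["ee_rot"]).as_matrix().round(3))
```

```text
green [0.51475552 0.0294126  0.112     ] [0.51564741 0.02938201 0.112     ]
blue [ 0.52817214 -0.02887327  0.112     ] [ 0.52929128 -0.02859856  0.112     ]
red [ 0.62958749 -0.00509637  0.112     ] [ 0.63032242 -0.00501123  0.112     ]
yellow [0.61695592 0.05259858 0.112     ] [0.61695592 0.05259858 0.112     ]
centre [0.57257821 0.01217175 0.112     ] [0.57284381 0.01193133 0.112     ]
x-dir yaw (toward red/yellow) 13.00597240241971 0.10416093253898857
103.1020749238766
ball [0.60465834 0.01975546 0.18704204] 0.0007743539479183374
ball in gate 0.03286155760371258 0.00031645602181928987
glue 0.16276345154624416 -0.02533172692162257
tin 0.04805272109478449 -0.18870690349166502
tape -0.10432396355316546 -0.17301149092304433
[[-0.    -0.908  0.419]
 [-0.001  0.419  0.908]
 [-1.    -0.    -0.001]]
```

Gate frame: centre (0.573, 0.012), yaw 13°. The ball is at x=+33, y=0 and green is at (-52,+30). I'll shut the fingers, go to gate (85,0) above and turn the jaw axis onto the gate's x.

Call:
move_arm(
  motion="0.02 -0.03 0.04 -0.05; 0.05 -0.07 0.05 -0.15; 0.09 -0.12 0.05 -0.27; 0.13 -0.17 0.05 -0.39; 0.17 -0.225 0.05 -0.51; 0.21 -0.28 0.05 -0.63; 0.25 -0.335 0.05 -0.75; 0.29 -0.39 0.05 -0.85; 0.33 -0.445 0.05 -0.9; 0.36 -0.49 0.05 -0.911",
  grip=0,
)

```text
clock: 1.35
position: [0.6097, 0.0944, 0.2811]
ee_rot: [-0.08, 0.703, 0.08, 0.702]
ft_force: [0.7, 0.7, 0.7]
grip_width: 0.001
```

Call:
move_arm(
  motion="0.02 -0.025 0 0; 0.034 -0.046 0 0; 0.034 -0.046 0 0; 0.034 -0.046 0 0",
)

```text
clock: 1.85
position: [0.6426, 0.0509, 0.281]
ee_rot: [-0.081, 0.703, 0.081, 0.702]
ft_force: [-0.4, 0.4, -0.2]
grip_width: -0.002
```

```bash
cat > look.py <<'E'
import sys
from h import *
t=sys.argv[1]; I=[]
for n,b in(("top",(145,90,265,230)),("side",(145,140,305,280))):
    p,_=camera(n); I.append(cv2.resize(p[b[1]:b[3],b[0]:b[2]],None,fx=4,fy=4) if n=="top" else cv2.resize(p[b[1]:b[3],b[0]:b[2]],(320*560//280//2*1,280)))
    cv2.imwrite(f"pics/{n}_{t}.png",cv2.resize(p[b[1]:b[3],b[0]:b[2]],None,fx=4,fy=4)[:,:,::-1])
o=get_obs();c=np.array([.5727,.0121]);ex=np.array([np.cos(np.radians(13)),np.sin(np.radians(13))]);ey=np.array([-ex[1],ex[0]])
d=o["position"][:2]-c;f=o["ft_force"]
print("clock",o["clock"],"gate xy",d@ex,d@ey,"z",o["position"][2],"F",f,"grip",o["grip_width"]);print(R.from_quat(o["ee_rot"]).as_matrix().round(3))
E
python3 look.py a
```

```text
clock 1.95 gate xy 0.07693531906490468 0.0225015657531313 z 0.2812763884000703 F [ 0.23783779  0.2091701  -0.2057525 ] grip -0.004077475039642955
[[-0.    -0.228  0.974]
 [ 0.001  0.974  0.228]
 [-1.     0.001 -0.   ]]
```

View pics/side_a.png

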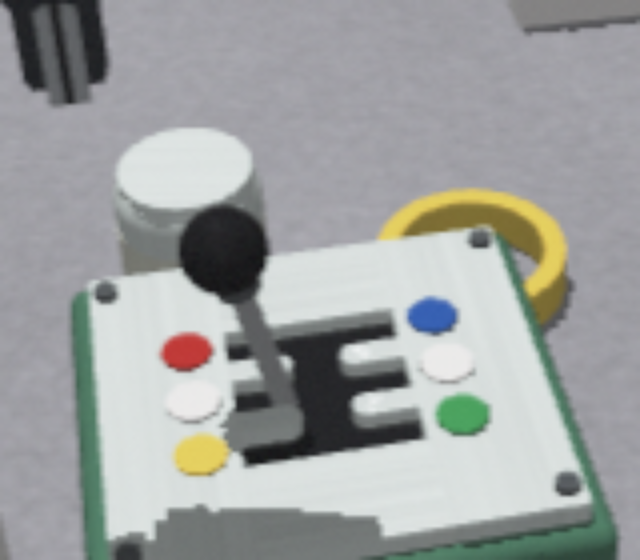

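View pics/top_a.png

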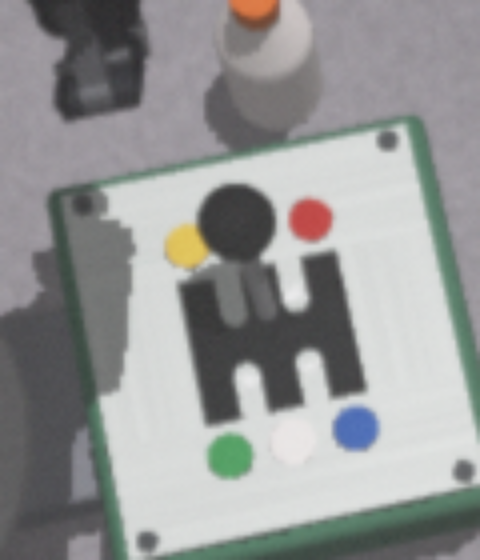

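Side view: the shut fingertips are at zoom px (70,100), well clear behind the ball. Next is aligning to y=0 and descending beside the ball.

Call:
move_arm(
  motion="0.013 -0.02 0 0; 0.013 -0.02 -0.03 0; 0.013 -0.02 -0.06 0; 0.013 -0.02 -0.09 0; 0.013 -0.02 -0.116 0; 0.013 -0.02 -0.116 0",
)

```text
clock: 2.7
position: [0.6546, 0.031, 0.1636]
ee_rot: [-0.081, 0.704, 0.081, 0.701]
ft_force: [0.0, 0.5, 0.6]
grip_width: -0.002
```

```bash
python3 look.py b
```

```text
clock 2.8 gate xy 0.08552893902724375 -0.0007931204824580188 z 0.1664236098728828 F [-0.93776698 -0.35790206  0.46749287] grip 0.0009240270918496432
[[ 0.001 -0.227  0.974]
 [ 0.     0.974  0.227]
 [-1.     0.     0.001]]
```

View pics/side_b.png

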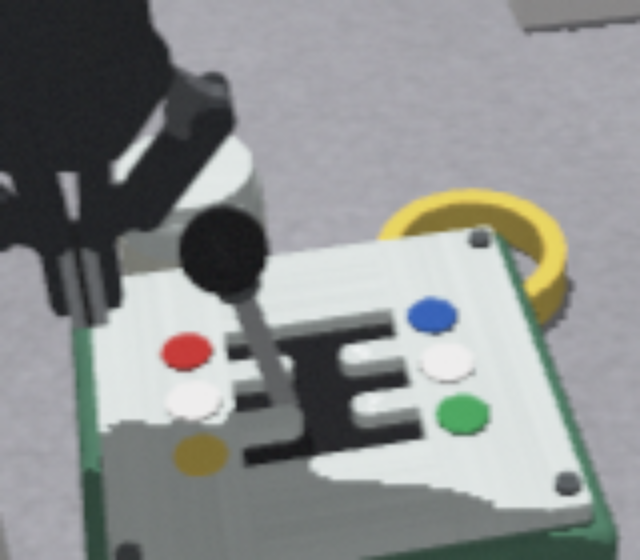

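View pics/top_b.png

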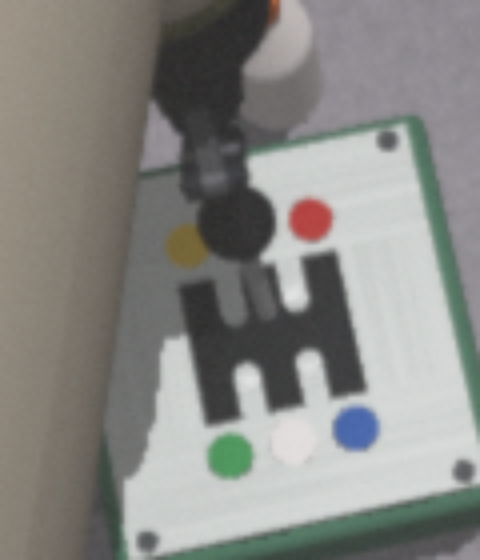

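The fingers stand at gate x=85, about 20 mm of clearance behind the ball and clear of everything. I'll push along gate -x, first part only, then look.

Call:
move_arm(
  motion="-0.01 -0.0023 0.004 0; -0.0175 -0.004 0.004 0; -0.022 -0.005 0.004 0; -0.026 -0.006 0.004 0; -0.03 -0.0069 0.004 0; -0.034 -0.0078 0.004 0; -0.037 -0.0085 0.004 0; -0.037 -0.0085 0.004 0",
)

```text
clock: 3.8
position: [0.6187, 0.0214, 0.1693]
ee_rot: [-0.08, 0.703, 0.08, 0.702]
ft_force: [1.7, -0.4, 1.8]
grip_width: 0.0
```

```bash
python3 look.py c
```

```text
clock 3.9 gate xy 0.04707157825180758 -0.0013338870978165563 z 0.16921047421398586 F [1.30023055 0.17584424 1.55750998] grip 0.0014879076053676105
[[-0.    -0.226  0.974]
 [-0.     0.974  0.226]
 [-1.     0.    -0.   ]]
```

View pics/side_c.png

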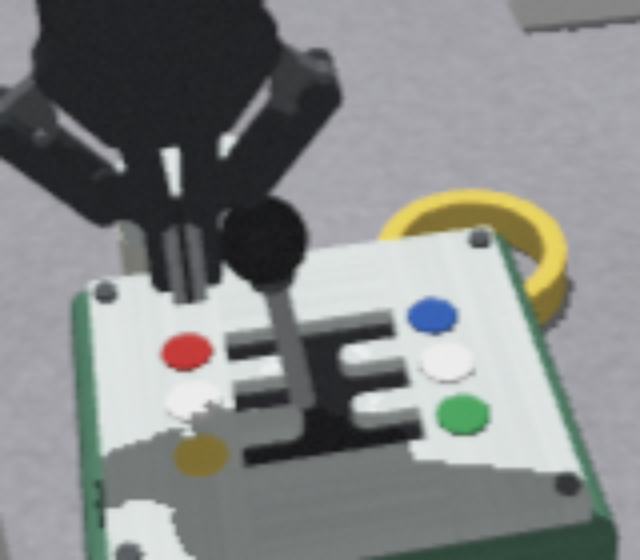

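View pics/top_c.png

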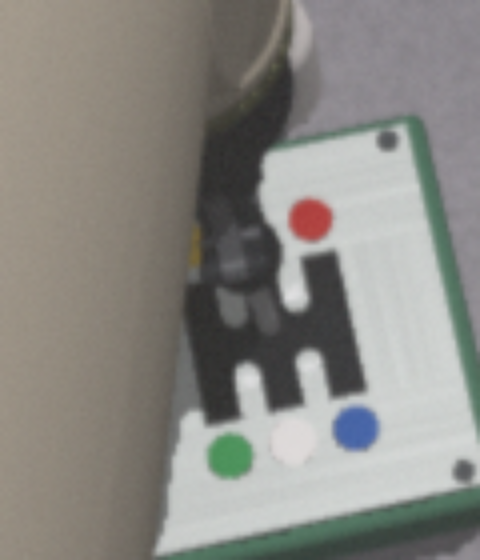

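Side view: the ball has moved to zoom (263,241), touching the finger. I'll work out its gate position from the ball's known height.

```bash
cat > kb.py <<'E'
import sys
from h import *
# knob on sphere r=.160 about pivot at z=.030: intersect side ray
u,v=map(float,sys.argv[1:3]); u=145+u/4-.4;v=140+v/4-.4
e,d=ray("side",u,v);P=np.array([.5727,.0121,.03]);d/=np.linalg.norm(d)
w=e-P;b=w@d;D=b*b-w@w+.16**2
ex=np.array([np.cos(np.radians(13)),np.sin(np.radians(13)),0]);ey=np.array([-ex[1],ex[0],0])
# also plane gate-y = arg
print("closest miss",np.sqrt(w@w-b*b))
for s in ([-1,1] if D>0 else []):
    k=w+d*(-b+s*np.sqrt(D)); print(k@ex,k@ey,k[2]+.03)
if len(sys.argv)>3:
    y=float(sys.argv[3]);t=(y-w@ey)/(d@ey);k=w+d*t;print("yplane",k@ex,k@ey,k[2]+.03)
E
python3 kb.py 263 241 0; python3 kb.py 223 250 0
```

```text
closest miss 0.1242299281440016
0.018288172800783112 -0.0004985611118591227 0.18895060293193774
0.008533246080367127 -0.1566045071917777 0.06165773268180283
yplane 0.018319327457181307 -2.8827794044731914e-17 0.18935714269879036
closest miss 0.1258692178014636
0.033483257882348474 -0.001477631808560099 0.18645027339644546
0.02854816184054743 -0.15428273865106426 0.061334310425687794
yplane 0.033530980468591494 7.925511492642732e-17 0.1876601500194485
```

Ball at x=18, and the TCP-to-ball offset is 29 mm. I'll push 17.5 mm more to neutral, then back off.

Call:
move_arm(
  motion="-0.004 -0.0009 0 0; -0.008 -0.0018 0 0; -0.012 -0.0028 0 0; -0.015 -0.0035 0 0; -0.017 -0.004 0 0; -0.017 -0.004 0 0; -0.007 -0.0017 0 0; 0.003 0.0007 0 0; 0.003 0.0007 0 0",
)

```text
clock: 5.03
position: [0.6225, 0.0224, 0.1688]
ee_rot: [-0.081, 0.703, 0.08, 0.702]
ft_force: [-0.2, -0.2, -0.1]
grip_width: -0.002
```

```bash
python3 look.py d
```

```text
clock 5.125 gate xy 0.05020312259013256 -0.001441501397757708 z 0.16893623739087088 F [-0.04900536  0.04481581  0.34569554] grip 0.0007976527036554633
[[-0.001 -0.226  0.974]
 [-0.     0.974  0.226]
 [-1.    -0.    -0.001]]
```

View pics/side_d.png

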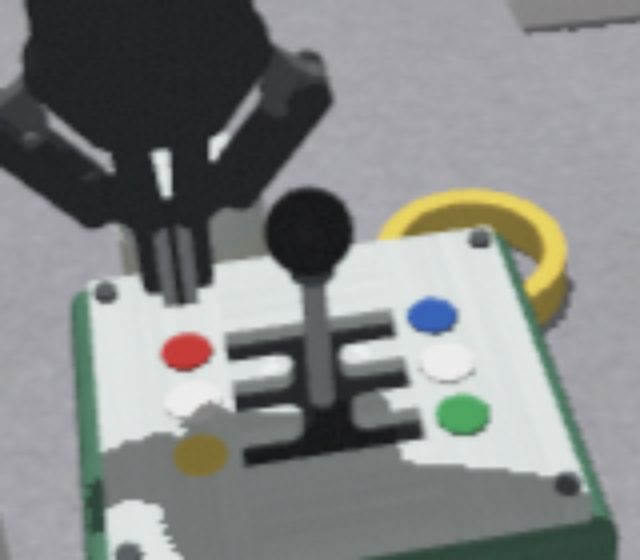

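```bash
python3 kb.py 309 231 0
```

```text
closest miss 0.1252970064855776
0.0006305789798543209 -0.0014233101763219238 0.18999242656542273
-0.014362875664142365 -0.15548156976277908 0.06491689085182803
yplane 0.0007691001901438892 4.042032301485923e-17 0.191147971768049
```

The lever is upright at neutral (ball x≈0.7 mm). Next I'll go round to its -y side.

Call:
move_arm(
  motion="0.004 -0.0153 0 0; 0.0075 -0.0305 0 0; 0.0106 -0.0458 0 0; 0.0106 -0.0458 0 0; -0.008 -0.05 -0.001 0; -0.025 -0.054 -0.003 0; -0.038 -0.057 -0.003 0; -0.038 -0.057 -0.003 0",
)

```text
clock: 6.12
position: [0.5836, -0.0348, 0.1667]
ee_rot: [-0.08, 0.702, 0.081, 0.703]
ft_force: [0.1, 0.5, 0.4]
grip_width: 0.001
```

```bash
python3 look.py e
```

```text
clock 6.225 gate xy 0.0010000093690941975 -0.04798021016910166 z 0.16664892239100865 F [ 0.61301327  0.26120168 -0.37802013] grip -0.0033964930535521753
[[ 0.001 -0.227  0.974]
 [ 0.     0.974  0.227]
 [-1.     0.     0.001]]
```

View pics/side_e.png

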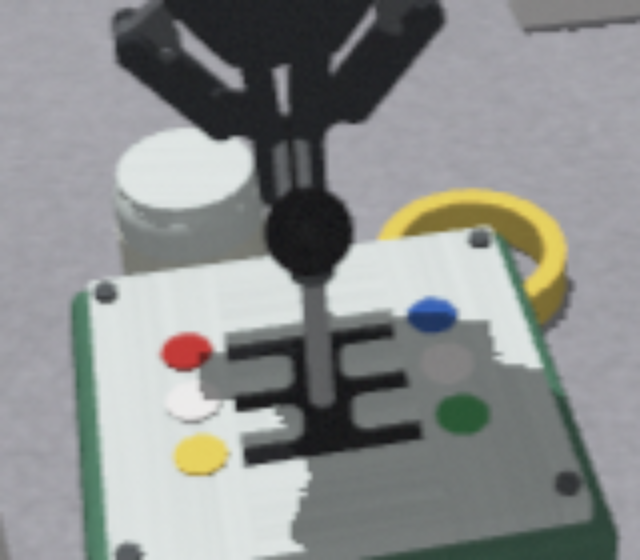

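View pics/top_e.png

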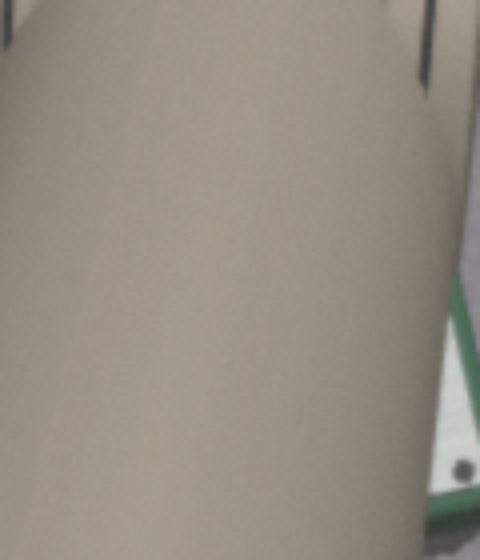

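The fingers are centred behind the ball on its -y side. Now the push across, stopping short of the end.

Call:
move_arm(
  motion="-0.0027 0.0117 0 0; -0.0043 0.0185 0 0; -0.0056 0.0243 0 0; -0.007 0.0302 -0.001 0; -0.0083 0.036 -0.002 0; -0.0097 0.042 -0.003 0; -0.011 0.0477 -0.004 0; -0.0124 0.0535 -0.005 0; -0.0135 0.0584 -0.006 0; -0.0135 0.0584 -0.006 0",
)

```text
clock: 7.48
position: [0.5703, 0.0241, 0.1601]
ee_rot: [-0.081, 0.703, 0.081, 0.702]
ft_force: [0.9, -0.9, -0.2]
grip_width: -0.001
```

```bash
python3 look.py f
```

```text
clock 7.575 gate xy 0.00034694749619829384 0.01185597467859729 z 0.16022584755800406 F [0.07005795 0.52858791 0.10970434] grip 0.0013661740273818027
[[-0.    -0.226  0.974]
 [ 0.     0.974  0.226]
 [-1.     0.    -0.   ]]
```

View pics/side_f.png

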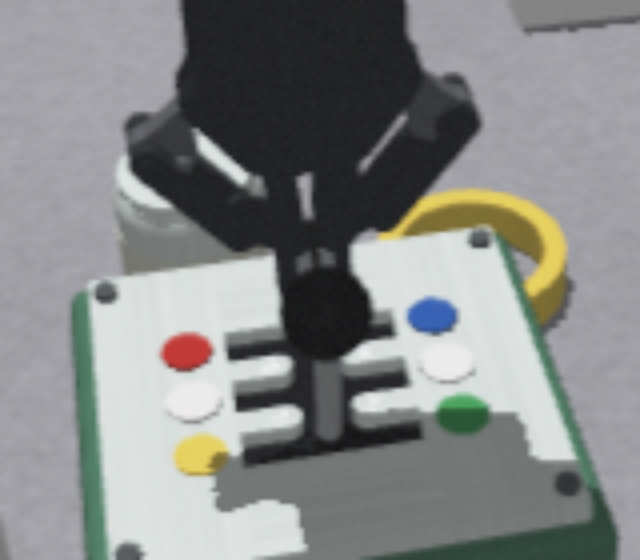

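```bash
python3 kb.py 326 310
```

```text
closest miss 0.09046789447834022
0.0005181199462892643 0.038858018718573924 0.18520884618148584
-0.02028926282527148 -0.1574444170009184 0.010009968252955831
```

Ball at y=38.9; another 17 mm brings it to the green column (56). Then I'll back off.

Call:
move_arm(
  motion="-0.0011 0.0049 -0.001 0; -0.0022 0.0097 -0.002 0; -0.0032 0.0141 -0.003 0; -0.0038 0.0166 -0.003 0; -0.0038 0.0166 -0.003 0; -0.0016 0.0068 -0.002 0; 0.0007 -0.003 0 0; 0.0007 -0.003 0 0",
)

```text
clock: 8.57
position: [0.5716, 0.019, 0.1607]
ee_rot: [-0.08, 0.702, 0.08, 0.703]
ft_force: [0.4, -0.3, -0.4]
grip_width: 0.0
```

```bash
python3 look.py g
```

```text
clock 8.675 gate xy 0.00044477169890411064 0.008368829174104786 z 0.1603954605822502 F [-0.0539455   0.77913929 -0.09876978] grip -0.0003205187911909944
[[ 0.    -0.225  0.974]
 [ 0.     0.974  0.225]
 [-1.     0.     0.   ]]
```

View pics/side_g.png

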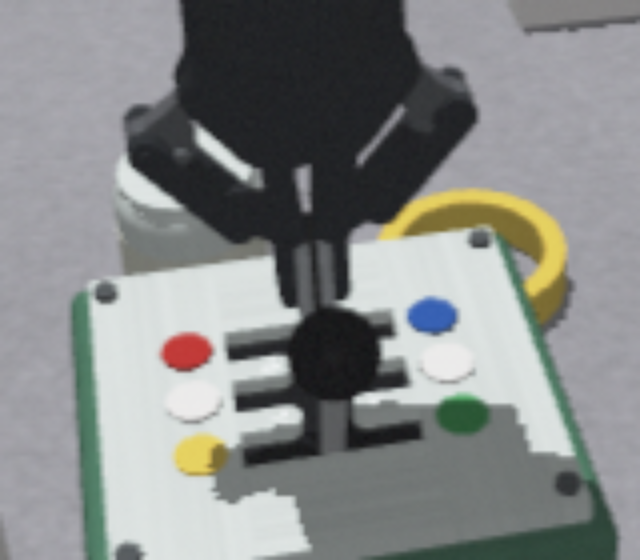

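```bash
python3 kb.py 334 353
```

```text
closest miss 0.07164944653323685
0.0005489588962087187 0.05612604389614319 0.17983179182235823
-0.02232554295145969 -0.15179363636753723 -0.015390110048802669
```

Ball at (0.5, 56), in the green column. I'll go round to its +x side, behind it.

Call:
move_arm(
  motion="0.016 0.0037 0 0; 0.034 0.0079 0 0; 0.0487 0.0112 0 0; 0.0487 0.0112 0 0; 0.045 0.027 -0.002 0; 0.0415 0.0425 -0.004 0; 0.038 0.058 -0.006 0; 0.038 0.058 -0.006 0",
)

```text
clock: 9.68
position: [0.6085, 0.081, 0.1542]
ee_rot: [-0.081, 0.702, 0.082, 0.702]
ft_force: [0.1, -0.7, -0.9]
grip_width: 0.001
```

```bash
python3 look.py i
```

```text
clock 9.775 gate xy 0.050456356485272934 0.05645942366182408 z 0.15444007121718506 F [-0.2061923  -0.80294223 -0.8373058 ] grip -0.0019848778282761845
[[ 0.    -0.226  0.974]
 [-0.     0.974  0.226]
 [-1.    -0.     0.   ]]
```

View pics/side_i.png

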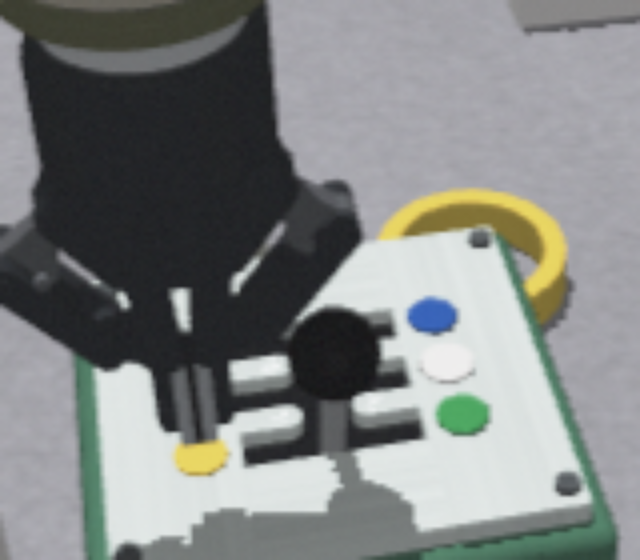

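The fingers are behind the ball, aligned at y=56. I'll push towards green and stop short of home.

Call:
move_arm(
  motion="-0.0117 -0.0027 0 0; -0.019 -0.0044 0 0; -0.0244 -0.0056 0 0; -0.03 -0.0069 0 0; -0.0355 -0.0082 0 0; -0.041 -0.0095 -0.001 0; -0.0465 -0.0107 -0.002 0; -0.052 -0.012 -0.003 0; -0.0565 -0.013 -0.004 0; -0.0565 -0.013 -0.004 0",
)

```text
clock: 11.02
position: [0.5523, 0.0654, 0.1502]
ee_rot: [-0.08, 0.703, 0.08, 0.702]
ft_force: [0.6, -0.8, -0.1]
grip_width: 0.004
```

```bash
python3 look.py j
```

```text
clock 11.125 gate xy -0.00768895672920381 0.056538549795904364 z 0.1501729471209812 F [ 0.04503108 -0.85272667  0.53114748] grip -0.0018582111187195709
[[-0.    -0.226  0.974]
 [-0.     0.974  0.226]
 [-1.     0.    -0.   ]]
```

View pics/side_j.png

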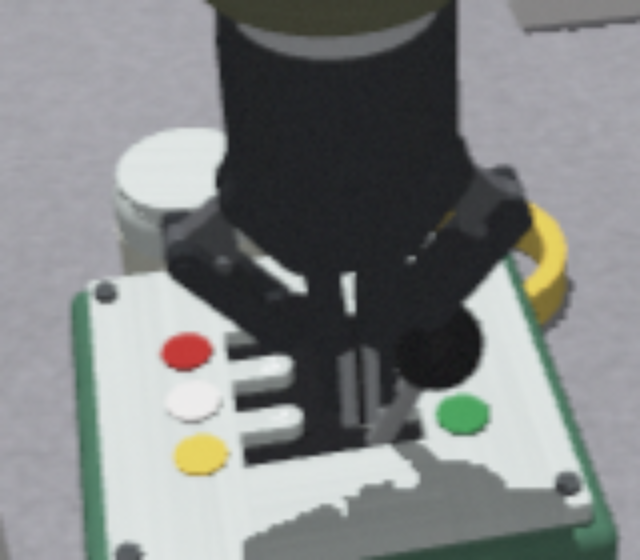

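```bash
python3 kb.py 439 345
```

```text
closest miss 0.08837416809324156
-0.03768603949705114 0.05521948538391786 0.17536358161851276
-0.07508735779651188 -0.13655761556362006 -0.006247845876923758
```

Ball at x=-38; about 16 mm to go. I'll use small steps and watch the force.

Call:
move_arm(
  motion="-0.004 -0.0009 0 0; -0.008 -0.0018 -0.001 0; -0.011 -0.0025 -0.001 0; -0.0135 -0.0031 -0.001 0; -0.015 -0.0035 -0.001 0; -0.015 -0.0035 -0.001 0",
)

```text
clock: 11.88
position: [0.5376, 0.0621, 0.1494]
ee_rot: [-0.08, 0.702, 0.081, 0.703]
ft_force: [2.0, 0.4, -0.6]
grip_width: 0.002
```

Call:
move_arm(
  motion="-0.001 -0.0002 0 0; -0.001 -0.0002 0 0",
)

```text
clock: 12.12
position: [0.5367, 0.0618, 0.1493]
ee_rot: [-0.08, 0.702, 0.08, 0.703]
ft_force: [1.7, 0.3, -1.9]
grip_width: -0.002
```

```bash
python3 look.py k
```

```text
clock 12.225 gate xy -0.02389376646356426 0.056588397089608826 z 0.1493254185688001 F [ 1.17423629 -0.00725562 -0.88548605] grip 0.0034186111998623244
[[ 0.    -0.226  0.974]
 [ 0.     0.974  0.226]
 [-1.     0.     0.   ]]
```

View pics/side_k.png

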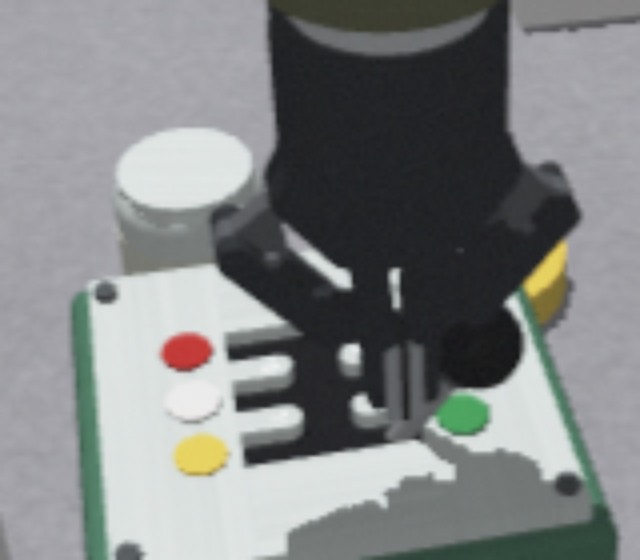

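```bash
python3 kb.py 480 346
```

```text
closest miss 0.09865874146904478
-0.05308902671750381 0.05416402214354886 0.1708822698121427
-0.09422391533749258 -0.1256040340502355 -0.000748665154448408
```

Call:
move_arm(
  motion="-0.001 -0.0002 0 0; -0.001 -0.0002 0 0",
)

```text
clock: 12.48
position: [0.5357, 0.0616, 0.1493]
ee_rot: [-0.08, 0.702, 0.08, 0.703]
ft_force: [2.7, 0.5, -2.3]
grip_width: -0.001
```

Call:
move_arm(
  motion="-0.001 -0.0002 0 0; -0.001 -0.0002 0 0",
)

```text
clock: 12.72
position: [0.5349, 0.0614, 0.1494]
ee_rot: [-0.08, 0.702, 0.08, 0.703]
ft_force: [4.6, 0.4, -3.6]
grip_width: -0.006
```

Call:
move_arm(
  motion="-0.001 -0.0002 0 0; -0.001 -0.0002 0 0",
)

```text
clock: 12.98
position: [0.5344, 0.0613, 0.1494]
ee_rot: [-0.08, 0.702, 0.08, 0.703]
ft_force: [6.9, 0.6, -5.6]
grip_width: 0.001
```

The force is rising without motion, so the lever is on the slot's end. I'll back off along +x, then up and away.

Call:
move_arm(
  motion="0.008 0.0018 0 0; 0.02 0.0046 0 0; 0.039 0.009 0 0; 0.055 0.0127 0.01 0; 0.06 0.014 0.05 0; 0.06 0.014 0.1 0; 0.06 0.04 0.14 0; 0.06 0.09 0.15 0; 0.05 0.14 0.15 0; 0.04 0.19 0.15 0",
)

```text
clock: 14.22
position: [0.5736, 0.2531, 0.2993]
ee_rot: [-0.08, 0.703, 0.081, 0.702]
ft_force: [0.8, -0.4, 0.1]
grip_width: -0.001
```

Call:
move_arm(
  motion="-0.03 0.05 0 0; -0.06 0.1 0 0; -0.1 0.15 0 0; -0.1 0.15 0 0; -0.1 0.15 0 0",
)

```text
clock: 14.85
position: [0.4741, 0.4011, 0.2991]
ee_rot: [-0.081, 0.703, 0.08, 0.702]
ft_force: [0.5, -1.7, -0.4]
grip_width: -0.003
```

```bash
python3 look.py m
```

```text
clock 14.95 gate xy -0.007950440654943334 0.39981589723979866 z 0.29929976764448385 F [-0.27816454 -1.55585595 -0.08918128] grip 0.0038654366047374804
[[ 0.    -0.224  0.975]
 [-0.001  0.975  0.224]
 [-1.    -0.001  0.   ]]
```

View pics/side_m.png

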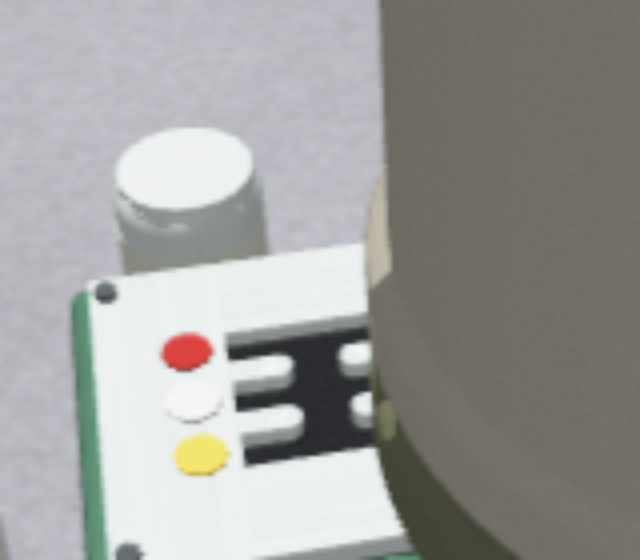

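View pics/top_m.png

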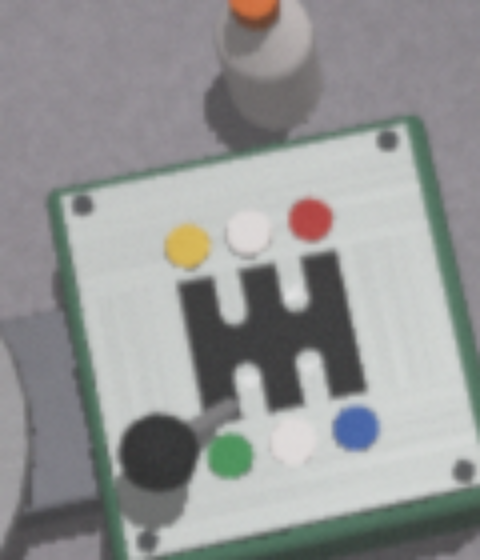

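Top view: the ball is at zoom (159,452) and the stem leans into the green slot. Last, a check by number.

Run:
```python
from h import *
e,d=ray("top",145+159/4-.4,90+452/4-.4);P=np.array([.5727,.0121,.03]);d/=np.linalg.norm(d)
w=e-P;b=w@d;k=w+d*(-b-np.sqrt(b*b-w@w+.16**2))
ex=np.array([np.cos(np.radians(13)),np.sin(np.radians(13)),0]);ey=np.array([-ex[1],ex[0],0])
g=np.array([k@ex,k@ey]);s=g*91/160;print("knob",g,k[2]+.03,"stem",s,"to green",np.linalg.norm(s-[-.052,.03]))
print(np.abs(get_obs()["joint_velocities"]).max())
p,_=camera("top");q=np.load("pics/top0.npz")["p"]
for x in ((195,80,225,122),(280,115,325,160),(280,185,335,240)):
    a=p[x[1]:x[3],x[0]:x[2]].astype(int)-q[x[1]:x[3],x[0]:x[2]];print(np.abs(a).mean())
```

```text
knob [-0.05522553  0.05378017] 0.17020639727821404 stem [-0.03140952  0.03058747] to green 0.020598857288525507
0.007944467385150492
1.6486772486772487
1.4235390946502058
1.501046831955923
```

Stem to green is 20.6 mm (limit 25), which is home, and the loose items are unmoved.

```bash
python3 -c "
from workcell import *
print(hand_in())"
```

```text
the job is handed in; nothing more can be done
None
```

The lever is home in the green-dotted slot, and I handed the job in at about 15 s of the 45 s allowed. With the fingers shut, I pushed it along the middle slot to neutral, across to the green column, then home. I then backed away.

- **Position:** in the last top view the stem is 20.6 mm from the green dot (limit 25 mm). The knob is at (-55, +54) mm in the gate frame, against a nominal (-54, +56).
- **Force:** the highest I read on the wrist was about 9 N, with the lever against the slot's end. I only read it at the end of each move.
- **Other dots:** the lever was not run towards yellow, blue or red at any point.
- **Loose items:** the tin, glue bottle and tape roll areas look the same in the first and last top pictures.
- **Clear of the lever:** the gripper ended about 0.4 m from the gate, about 0.3 m above the bench and touching nothing.

The arm blocked the side camera in the final look, so the last position rests on the top view alone. An earlier side view, just before the final 3 mm of push, agreed with it to about 2 mm.

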